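# Turn the eccentric cam low, then push the sensor slide onto the sampling port

### The job

Seat the sensor head in the sampling port's socket without grasping anything: first push the cam's lever round by its upright post until the cam's low point faces the slide's follower arm (lever square to the slide's travel, pointing away from the sensor head), with the slide still back where it was. Then push the slide gently forward from behind until it is fully home against the port, never lifting it out of its channel, and leave the cam low and the other things on the bench where they stand.

Things in the scene. Friction and masses are not known exactly. Their poses are not given: they have to be found in the camera images.
- fixture: Fixed aluminium base plate, 270 x 170 x 10 mm, on the bench. Origin on the bench surface; +x = the slide's forward direction, +y left of that, z up. In this frame the plate covers x -170..100, y -75..95 mm. The slide's channel runs along x at y = 50 between two steel rails (inner faces at y 18.5 and 81.5, tops at z 26, x -165..35). Cam axis: the vertical at x 0, y -45.
- socket (a point): Centre of the mouth of the steel sampling port's round bayonet socket (outer diameter 56, bore 38 mm, axis along x), at fixture x 38, y 50, z 52 mm. Axes as fixture. Behind it the port body, x 62..98, y 20..80, up to z 88; under it the port's foot, y 20..80, z 10..24, whose rear face at x 35.5 is the slide's end stop. All fixed; nothing is twisted in this job.
- cam_axis (a point): Fixed point on the cam's turning axis, at the cam plate's top, 43.5 mm above the bench. Axes as fixture. The cam plate is a steel disc 60 mm across, 14 mm thick, its centre 12 mm off the axis: 18 mm from axis to edge at its low point, 42 mm at its high point. On it lies a flat dark lever 14 mm wide, 43.5..51.5 mm above the bench, reaching 68 mm from the axis.
- cam (a joint): Cam angle, rad, counter-clockwise from above, free from -1.2 to 2.3. 0 = low point facing the follower arm (fixture -x), lever along fixture -y; at angle a the lever points along (sin a, -cos a) in fixture x, y. Starts at 1.2 to 1.9 (lever roughly forward): turn it clockwise. No stop at 0; friction (0.25 N m, about 4 N at the post) holds it. Away from low it blocks the follower arm.
- lever_post (a point): On the axis of the lever's upright round steel post, at its top, 89.5 mm above the bench. The post stands on the lever 60 mm from the cam's axis, is 12 mm in diameter and rises from the lever's top (51.5 mm above the bench) to this point. It moves with the lever.
- slide: Follower slide: loose aluminium sled, 0.5 to 0.8 kg, carrying the matte black sensor head, in its channel (1.5 mm play each side). Origin: centre of its underside, 10 mm above the bench; +x forward. In its frame: sled x -65..65, y -30..30, z 0..14 mm; sensor head a lying cylinder, diameter 40, x -20..64, axis z 42, its nose of diameter 28 to x 86. Starts 30 to 50 mm short of home.
- push_plate (a point): On the slide: centre of the rear face of its upright flat push plate, 52 mm wide, 10 mm thick, its top 76 mm above the bench. The point lies at slide x -65, y 0, z 40 mm (50 mm above the bench). Axes as slide. Sliding takes 1 to 8 N; it stops hard against the port's foot.
- follower (a point): On the slide: point of the follower arm's flat front face that lies straight behind the cam axis (slide x 10, y -95, z 25 mm). The arm is a bar, slide x -4..10, y -120..-25, z 19..31 mm. With the slide home and the cam low, the face stands 1.5 mm short of the cam.
- home (a point): Fixed point where the slide's origin lies when it is fully home against the port's foot (fixture x -29.5, y 50, z 10 mm). Axes as fixture.
- septum_cap: Bystander: orange silicone septum cap, 26 mm across, 16 mm high, standing on the base plate behind the follower arm. Origin at the centre of its underside.
- bushing_a: Bystander: plain steel reducing bushing (ring), 34 mm across, 26 mm high, on the bench beside the fixture's front end. Origin at the centre of its underside.
- bushing_b: Bystander: stepped steel reducing bushing, 38 mm across, 32 mm high, on the bench. Origin at the centre of its underside.
- quartz_tube: Bystander: clear quartz glass tube standing upright, 22 mm across, 95 mm high. Origin at the centre of its underside.
- jar: Bystander: amber jar with a white cap, 48 mm across, 65 mm high. Origin at the centre of its underside.
- driver: Bystander: screwdriver lying on the bench, 170 mm long.
Things that resemble listed ones, but are neither listed nor needed, are in the scene too. What is shaped like the slide but brown is not meant.

How it is judged (in metres and radians):
On the way, in this order (a step that is already met when the one before it is completed fails the run):
1. the cam stands at its low point (within 0.35 rad) while the slide is still back (moved under 5 mm) (value of joint cam between -0.35 and 0.35 rad and distance of slide from where it was at the start of the episode below 0.005 m), for 0.2 s.
2. the slide is home (value of joint cam between -0.35 and 0.35 rad and x of slide in the frame of home above -0.0025 m), for 0.2 s.
At the end, for the whole second after the job is handed in: The slide rests flat in its channel within 2.5 mm of fully home, still, and the cam is still within 0.35 rad of its low point (all of step 2 and x of slide in the frame of home below 0.003 m and y of slide in the frame of home between -0.004 and 0.004 m and z of slide in the frame of home below 0.003 m and angle between slide's own z axis and vertical below 0.05 rad and linear speed of slide below 0.01 m/s and velocity of joint cam between -0.05 and 0.05 rad/s); the robot touches nothing.
It fails at once if the slide is pushed (over 5 mm) while the cam is not at its low point (not (value of joint cam between -0.35 and 0.35 rad) and distance of slide from where it was at the start of the episode above 0.005 m).
It fails at once if the slide is lifted or tipped out of its channel (z of slide in the frame of home above 0.006 m or angle between slide's own z axis and vertical above 0.12 rad).
It fails at once if the slide is pushed or squeezed with over 40 N (contact force between the fingers and slide above 40 N).
It fails at once if a bystander is moved by over 15 mm (distance of any of septum_cap, bushing_a, bushing_b, quartz_tube, jar, driver from where it was at the start of the episode above 0.015 m).
It also fails if it takes over 48 s, if anything falls off the work surface, if the arm or the gripper's body presses on something with over 40 N, if the wrist force passes 120 N, or if a joint passes its speed limit or range.

### The arm

A 6-joint arm with a two-finger parallel gripper is mounted at the origin on the work surface. World frame = base frame: x ahead of the robot, y to its left, z up, the work surface at z = 0. Lengths are in m, angles in degrees, forces in N, time in s.
With the tool pointing down it reaches from about 0.325 to 0.85 m from the base axis. Payload 15.5 kg.
Tool frame: the origin (TCP) lies at the very end of the fingers, on their centre line; the grasp point (between the pads) lies arm.grip_depth behind it (arm.grip_depth is the distance from the TCP to the grasp point, in m); z points along the fingers, y is the direction in which the jaws open and shut (so a half turn about z gives the same grasp; the last joint's range is limited). The gripper opens to 91 mm and grips with 3 to 60 N. Pads are 32 mm wide; open, the fingers measure 118 mm over their backs; the gripper's body (76 mm by 178 mm) begins 60 mm behind the grasp point.
Start: joints at [-73.539, 28.281, 77.091, -0, 74.628, -5.472], TCP at [0.233, -0.58, 0.214] pointing down, gripper open.
Joint ranges: [-166.48, 166.48], [-47.26, 123.95], [12.59, 153.08], [-70.14, 250.14], [6.76, 159.57], [-176.63, 176.63]. Speed limits (degrees/s): [108.29, 108.29, 147.25, 172.46, 172.46, 172.46].

### API

Orientations are given as a 3x3 rotation matrix whose columns are the frame's x, y, z axes.
In Python, from rig import arm gives the robot as it stands. Calls block until the motion is done:
- arm.move_to(position, orientation): joint-space move of the TCP to a pose.
- arm.move_l(position, orientation=None, feed=0.15): straight line of the TCP; orientation=None keeps the orientation; feed is the mean speed in m/s.
- arm.move_joints(angles): joint-space move.
- arm.grip(opening): finger opening in m; the grip force is fixed at half the most; returns when the fingers have stopped.
- arm.sleep(seconds).
- arm.solve_ik(position, orientation): joint angles nearest the present ones, or None.
- arm.snapshot(name): name is "scene" or "top"; returns the picture (480x640x3 uint8, red, green, blue); there is no depth.
- arm.get_calibration(name): a dict with "intrinsics" (3x3 intrinsics, pixels), "cam_to_world" (4x4, takes a point from camera to world coordinates). Camera axes: x right, y down, z forward; pixel columns grow to the right and rows downward; lengths in m; the calibration is good to about 2 mm. A picture is of the moment at which its call begins. get_calibration takes no time and is no camera call.
A pose or a line that the arm cannot do raises arm.Unreachable and nothing moves.
- arm.sign_off(): hands the job in, once; it reports no verdict.
Readings, each from a call of its own:
- arm.current_t(): time.
- arm.current_joint_positions(): joint angles.
- arm.current_dq(): joint speeds.
- arm.current_tau(): joint torques, N m.
- arm.current_ee_pos(): TCP position.
- arm.current_tool_rot(): TCP orientation.
- arm.current_force(): force on the tool from outside, world axes, zero at the start.
- arm.current_torque(): the same for the moment, N m.
- arm.current_width(): finger opening in m.
Only numpy, scipy, OpenCV 4.12 (cv2) and the standard library are available. Lean on these libraries where they do the work, as an engineer would, in place of code of your own. Each camera call takes 0.05 s, during which the arm holds its last target.

## Working session

There is one attempt and no reset: what is moved stays moved. The work goes in short steps, each a Python script; the robot and the scene stay as the last script left them, time stands still between calls to the robot, and variables do not carry over. Pictures are saved under pics/ and viewed, and the job is handed in when it is done.

```bash
ls; mkdir -p pics; python3 - <<'E'
from rig import arm
import cv2
for n in("scene","top"):
    cv2.imwrite(f"pics/{n}0.png",arm.snapshot(n)[:,:,::-1])
    c=arm.get_calibration(n);print(c)
print(arm.current_t(),arm.grip_depth,arm.current_tool_rot())
E
```

```text
pics
{'intrinsics': array([[471.91166193,   0.        , 316.33870409],
       [  0.        , 471.91166193, 238.19052576],
       [  0.        ,   0.        ,   1.        ]]), 'cam_to_world': array([[-0.64253507,  0.46581611, -0.60841107,  1.0888895 ],
       [ 0.76611094,  0.40599408, -0.49823973,  0.35790514],
       [ 0.0149232 , -0.78624688, -0.61773225,  0.57782602],
       [ 0.        ,  0.        ,  0.        ,  1.        ]])}
{'intrinsics': array([[512.17011905,   0.        , 322.96397393],
       [  0.        , 512.17011905, 237.79146841],
       [  0.        ,   0.        ,   1.        ]]), 'cam_to_world': array([[-0.02957313, -0.98288224,  0.1818459 ,  0.41711201],
       [-0.9993752 ,  0.03259698,  0.0136618 , -0.06069314],
       [-0.01935557, -0.18132826, -0.98323213,  1.22465075],
       [ 0.        ,  0.        ,  0.        ,  1.        ]])}
0.1 0.0188 [[ 9.27639939e-01  3.73475654e-01 -2.80517237e-04]
 [ 3.73475733e-01 -9.27639330e-01  1.07231310e-03]
 [ 1.40264015e-04 -1.09948684e-03 -9.99999386e-01]]
```

View pics/scene0.png

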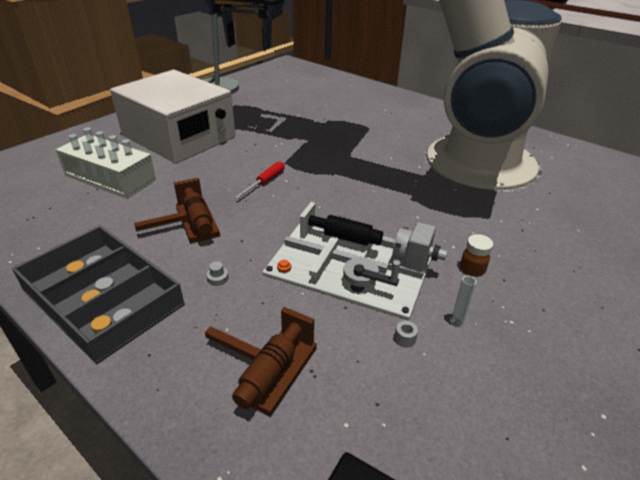

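View pics/top0.png

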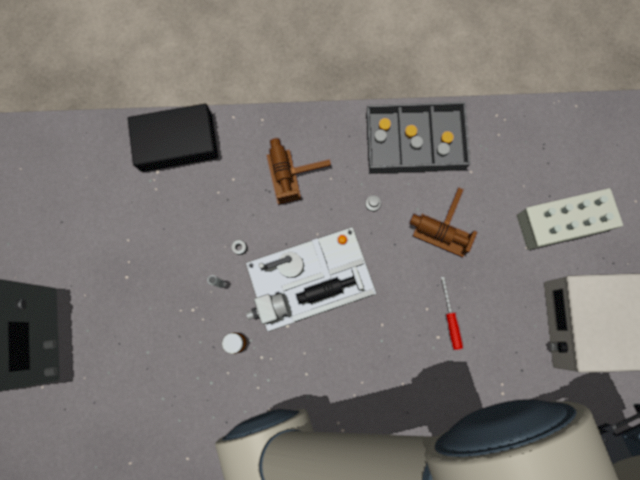

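In the scene view, the slide with the black head sits at about (345,228) in the aluminium fixture. In the top view it is at (325,290). The look-alikes are two brown slides, at top (283,170) and (445,230), which match scene (270,360) and (200,210). I choose the black one in the fixture, next to the cam lever at top (275,264), and check it in a close crop.

```bash
python3 - <<'E'
import cv2
a=cv2.imread("pics/top0.png")[220:340,225:385];cv2.imwrite("pics/topc.png",cv2.resize(a,(800,600),interpolation=cv2.INTER_CUBIC))
a=cv2.imread("pics/scene0.png")[195:320,255:455];cv2.imwrite("pics/scenec.png",cv2.resize(a,(800,500),interpolation=cv2.INTER_CUBIC))
E
```

```text
(no output)
```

View pics/topc.png

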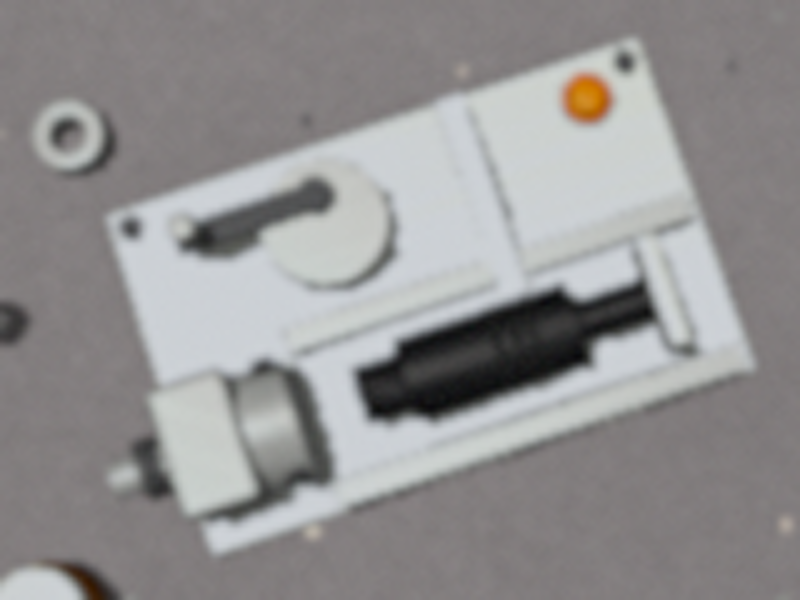

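View pics/scenec.png

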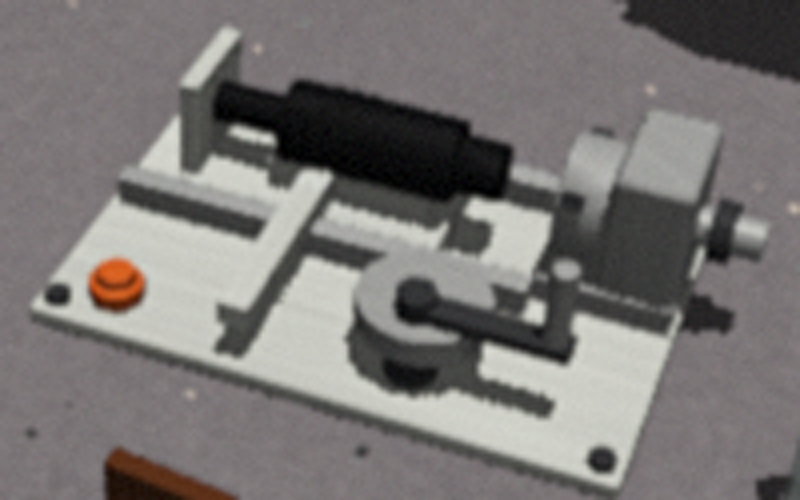

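```bash
cat > fit.py <<'E'
import numpy as np
from scipy.optimize import least_squares
from rig import arm
C={n:arm.get_calibration(n) for n in("scene","top")}
def proj(n,P):
    c=C[n];T=np.linalg.inv(c["cam_to_world"]);p=T[:3,:3]@np.asarray(P,float)+T[:3,3];q=c["intrinsics"]@p;return q[:2]/q[2]
def F(p,P):
    c,s=np.cos(p[2]),np.sin(p[2]);x,y,z=np.array(P)/1000
    return np.array([p[0]+c*x-s*y,p[1]+s*x+c*y,z])
t=lambda u,v:("top",225+u/5-.4,220+v/5-.4)
s=lambda u,v:("scene",255+u/4-.37,195+v/4-.37)
E
cat > f1.py <<'E'
from fit import *
fx=[(t(640,38),(-170,-75,10)),(t(107,215),(100,-75,10)),(t(755,370),(-170,95,10)),(t(215,555),(100,95,10)),(s(32,308),(-170,-75,10)),(s(615,492),(100,-75,10))]
def res(p):
    r=[]
    f=p[:3]
    for (n,u,v),P in fx: r+=list(proj(n,F(f,P))-[u,v])
    a=p[3];L=(60*np.sin(a),-45-60*np.cos(a),89.5)
    for n,u,v in (t(183,226),s(566,268)): r+=list(proj(n,F(f,L))-[u,v])
    sx=p[4] # slide x
    for q,P in ((t(662,237),(-65,-26,76)),(t(694,345),(-65,26,76)),(s(183,87),(-65,-26,76)),(s(228,28),(-65,26,76))):
        r+=list(proj(q[0],F(f,(P[0]+sx,P[1]+50,P[2])))-q[1:])
    return np.array(r)
o=least_squares(res,[0.45,0,3.1+.2,1.5,-70])
print(o.x,np.degrees(o.x[2]));print(o.fun.reshape(-1,2).round(2))
f=o.x[:3];a=o.x[3]
print("cam ax",F(f,(0,-45,43.5)),"post",F(f,(60*np.sin(a),-45-60*np.cos(a),89.5)),"home dist",-29.5-o.x[4],"pushpt",F(f,(o.x[4]-65,50,50)))
# others on bench (image centre at mid height)
E
python3 f1.py
```

```text
[ 5.44792247e-01  2.63604777e-02  1.86193518e+00  1.57601324e+00
 -7.50496288e+01] 106.68102773465519
[[-0.53  0.01]
 [-0.51 -0.2 ]
 [-0.09  0.51]
 [-1.16  0.18]
 [-1.45 -1.45]
 [ 0.38 -1.36]
 [-0.72 -0.05]
 [-0.39 -0.48]
 [-2.15 -0.78]
 [-0.97 -0.48]
 [-0.93 -1.48]
 [-0.74 -1.04]]
cam ax [0.58789854 0.03927743 0.0435    ] post [0.57037633 0.09666185 0.0895    ] home dist 45.549628821990524 pushpt [ 0.53709668 -0.12214769  0.05      ]
```

```bash
cat > g.py <<'E'
from fit import *
f=np.array([0.54479,0.02636,1.86194]); A0=1.576
def R(fx_ang,sgn):  # tool y along fixture direction angle (rad), pointing down
    th=f[2]+fx_ang; y=sgn*np.array([np.cos(th),np.sin(th),0]); z=np.array([0,0,-1.]);return np.c_[np.cross(y,z),y,z]
def lev(a,off,z,sgn):
    # contact face tangential offset off (mm) from post axis on ccw side
    P=(60*np.sin(a)+off*np.cos(a),-45-60*np.cos(a)+off*np.sin(a),z*1000)
    return F(f,P),R(a,sgn)
E
python3 - <<'E'
from g import *
for sg in(1,-1):
    for a in(1.576,.8,0):
        print(sg,a,arm.solve_ik(*lev(a,20,.062,sg)))
    print('push',arm.solve_ik(F(f,(-160,50,35)),R(0,sg)), arm.solve_ik(F(f,(-100,50,35)),R(0,sg)))
E
```

```text
1 1.576 [ 3.23178452e+00  3.41145850e+01  9.55294889e+01 -2.54444375e-14
  5.03559261e+01  1.66252332e+02]
1 0.8 [ 4.01754165e+00  3.69404234e+01  8.84964488e+01 -2.54444375e-14
  5.45631278e+01 -1.48500386e+02]
1 0 [ 1.43647081e+00  3.92938853e+01  8.27322871e+01 -2.54444375e-14
  5.79738275e+01 -1.05244833e+02]
push [-2.06862346e+01  3.66317708e+01  9.62187994e+01 -2.54444375e-14
  4.71494299e+01 -1.27367538e+02] [-1.54866330e+01  3.51575996e+01  1.00359051e+02 -2.54444375e-14
  4.44833489e+01 -1.22167937e+02]
-1 1.576 [ 3.23178452e+00  3.41145850e+01  9.55294889e+01 -2.54444375e-14
  5.03559261e+01 -1.37476677e+01]
-1 0.8 [ 4.01754165e+00  3.69404234e+01  8.84964488e+01 -2.54444375e-14
  5.45631278e+01  3.14996143e+01]
-1 0 [ 1.43647081e+00  3.92938853e+01  8.27322871e+01 -2.54444375e-14
  5.79738275e+01  7.47551671e+01]
push [-2.06862346e+01  3.66317708e+01  9.62187994e+01 -2.54444375e-14
  4.71494299e+01  5.26324616e+01] [-1.54866330e+01  3.51575996e+01  1.00359051e+02 -2.54444375e-14
  4.44833489e+01  5.78320633e+01]
```

```bash
python3 - <<'E'
from g import *
import cv2
arm.grip(0.0)
p,r=lev(A0,36,.16,-1);arm.move_to(p,r)
p,r=lev(A0,36,.062,-1);arm.move_l(p,r,feed=.1)
print(arm.current_t(),arm.current_width(),arm.current_force(),arm.current_ee_pos(),p)
for n in("scene","top"):cv2.imwrite(f"pics/{n}1.png",arm.snapshot(n)[:,:,::-1])
a=cv2.imread("pics/scene1.png")[165:320,255:455];cv2.imwrite("pics/scene1c.png",cv2.resize(a,None,fx=3.8,fy=3.8,interpolation=cv2.INTER_CUBIC))
E
```

```text
5.1917 0.0006533603672509434 [ 0.41670505 -0.55597243  0.83535427] [0.53633652 0.08615879 0.06250589] [0.53594376 0.0861487  0.062     ]
```

View pics/scene1c.png

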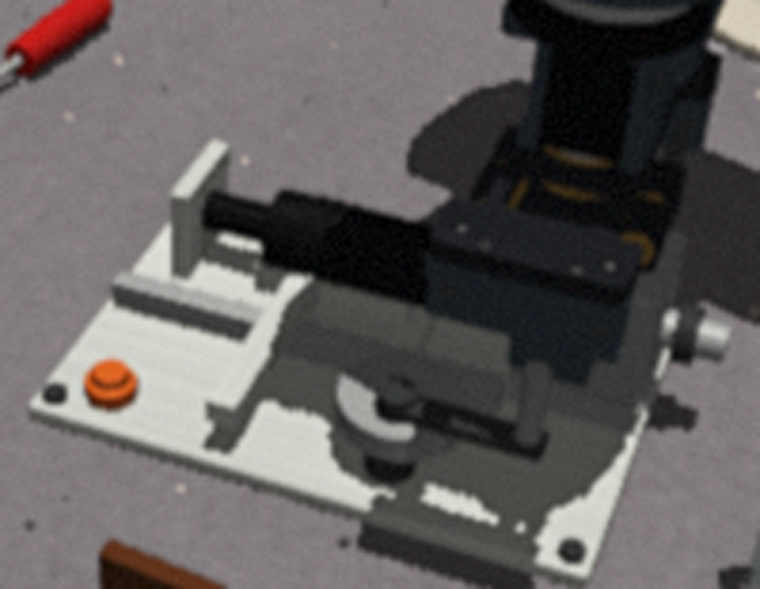

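The fist is behind the post, seen at crop (533,385), on its counter-clockwise side, and clear of the slide. Next I push it round the arc.

```bash
python3 - <<'E'
from g import *
import cv2
off=36
while off>19.5:
    off-=4 if off>26 else 2
    p,r=lev(A0,off,.062,-1);arm.move_l(p,r,feed=.05)
    F_=arm.current_force();print(off,F_.round(1))
    if np.linalg.norm(F_[:2])>2.5:break
for a in np.linspace(A0,0,13)[1:]:
    p,r=lev(a,20,.062,-1);arm.move_l(p,r,feed=.06)
    F_=arm.current_force();print(round(a,2),F_.round(1),round(arm.current_t(),2))
    if np.linalg.norm(F_)>25:print("stop");break
p,r=lev(a,60,.062,-1);arm.move_l(p,r,feed=.15)
p,r=lev(a,60,.16,-1);arm.move_l(p,r,feed=.2)
p=F(f,(-175,50,160));r=R(0,-1);arm.move_to(p,r)
for n in("scene","top"):cv2.imwrite(f"pics/{n}2.png",arm.snapshot(n)[:,:,::-1])
print(arm.current_t())
a=cv2.imread("pics/scene2.png")[165:320,255:455];cv2.imwrite("pics/scene2c.png",cv2.resize(a,None,fx=3.8,fy=3.8,interpolation=cv2.INTER_CUBIC))
a=cv2.imread("pics/top2.png")[220:340,225:385];cv2.imwrite("pics/top2c.png",cv2.resize(a,(800,600),interpolation=cv2.INTER_CUBIC))
E
```

```text
32 [-0.4 -0.1 -0.5]
28 [0.1 0.1 1.1]
24 [ 0.1 -0.2 -0.2]
22 [-0.3 -1.   0.5]
20 [-0.4  0.2  0.4]
18 [-1.7  0.2  0.9]
1.44 [-0.9 -0.3 -0.7] 7.08
1.31 [-0.   0.3  0. ] 7.37
1.18 [-0.6 -0.2 -0.6] 7.66
1.05 [-0.7 -0.6 -0.1] 7.95
0.92 [-0.2  0.7  0.2] 8.24
0.79 [-0.1 -0.7 -0.1] 8.53
0.66 [ 0.5 -0.2 -1.1] 8.82
0.53 [-0.2  0.1  0.1] 9.12
0.39 [-0.2  0.1 -1. ] 9.41
0.26 [-0.8  0.7  0.7] 9.7
0.13 [0.2 0.1 0.6] 9.99
0.0 [-0.6 -0.2  0.2] 10.28
12.5333
```

View pics/scene2c.png

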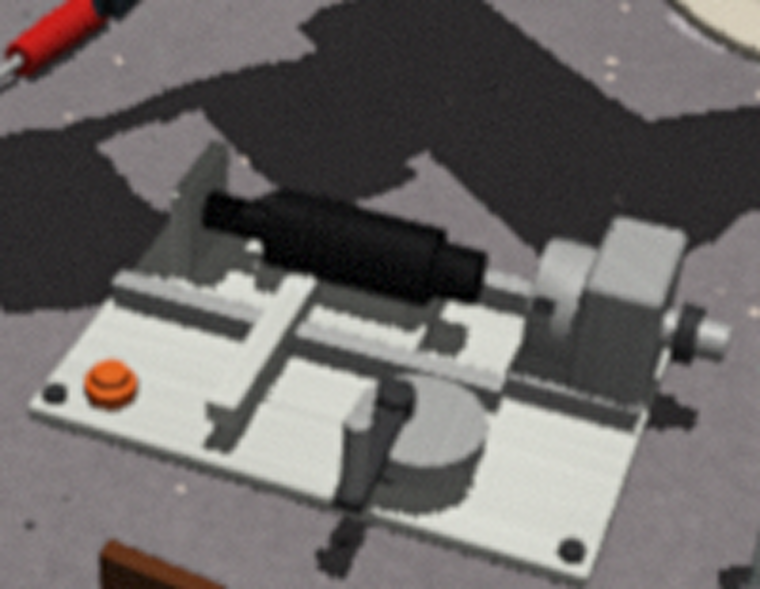

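View pics/top2c.png

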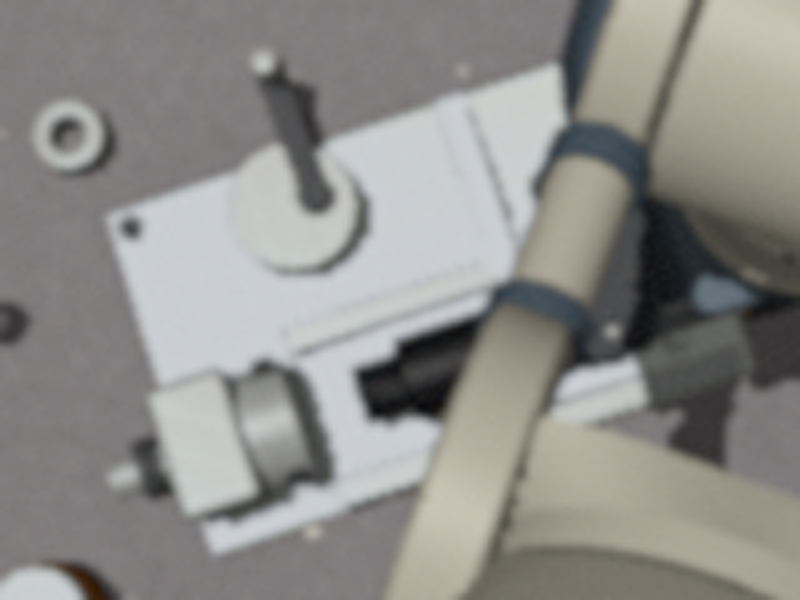

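The lever now points to the fixture's -y side, with the post at top-crop (264,62) and scene-crop (358,420). The slide has not moved: its nose is still at top-crop (365,395). I'll work out the cam angle.

```bash
python3 - <<'E'
from g import *
q=[t(264,62),("scene",255+358/3.8-.37,165+418/3.8-.37)]
def res(p):
    a=p[0];L=(60*np.sin(a),-45-60*np.cos(a),89.5)
    return np.concatenate([proj(n,F(f,L))-[u,v] for n,u,v in q])
o=least_squares(res,[0.]);print(o.x,o.fun)
for z in q: print(least_squares(lambda p:[*(proj(z[0],F(f,(60*np.sin(p[0]),-45-60*np.cos(p[0]),89.5)))-z[1:])],[0.]).x)
print(arm.current_ee_pos(),F(f,(-175,50,160)))
E
```

```text
[0.04388512] [-0.55698084 -0.31428023 -0.28294772 -0.03219998]
[0.02816116]
[0.05116446]
[ 0.54766703 -0.15444491  0.15981787] [ 0.54712758 -0.15562774  0.16      ]
```

```bash
python3 - <<'E'
from g import *
import cv2
r=R(0,-1);d=np.array([np.cos(f[2]),np.sin(f[2]),0])
x=-175;arm.move_l(F(f,(x,50,40)),r,feed=.1)
f0=arm.current_force()@d
while x<-100:
    x+= 4 if x<-116 else 0.5
    arm.move_l(F(f,(x,50,40)),r,feed=.04 if x<-116 else .015)
    Fv=arm.current_force();e=(arm.current_ee_pos()-F(f,(0,50,40)))@d*1000
    print(x,round(e,2),Fv.round(1),round(-(Fv@d),1),round(arm.current_t(),2))
    if -(Fv@d)>11:break
cv2.imwrite("pics/scene3.png",arm.snapshot("scene")[:,:,::-1])
a=cv2.imread("pics/scene3.png")[165:320,255:455];cv2.imwrite("pics/scene3c.png",cv2.resize(a,None,fx=3.8,fy=3.8,interpolation=cv2.INTER_CUBIC))
E
```

```text
-171 -170.77 [ 0.7 -0.1 -0.1] 0.3 14.13
-167 -166.73 [ 0.4  0.2 -0.2] -0.1 14.38
-163 -162.73 [-0.2  0.5 -1.5] -0.5 14.63
-159 -158.73 [-0.1 -0.3  0.5] 0.3 14.88
-155 -154.71 [-1.1  0.3  0.7] -0.6 15.13
-151 -150.86 [ 0.6 -0.8  0.1] 0.9 15.38
-147 -146.8 [0.8 0.1 1. ] 0.1 15.63
-143 -142.83 [ 0.2  0.9 -0.6] -0.8 15.88
-139 -138.8 [-0.5 -0.1 -0.2] -0.0 16.13
-135 -134.81 [-0.2  0.1  0.1] -0.1 16.38
-131 -130.79 [0.2 0.4 1.2] -0.3 16.63
-127 -126.78 [0.6 0.2 0. ] -0.0 16.88
-123 -122.8 [ 1.3 -1.   0. ] 1.3 17.13
-119 -118.78 [ 0.9  0.  -0.7] 0.2 17.38
-115 -114.86 [ 1.4 -1.8 -0. ] 2.1 17.8
-114.5 -114.53 [ 1.4 -2.7 -0.2] 3.0 18.05
-114.0 -114.02 [ 1.  -3.1 -1.4] 3.3 18.3
-113.5 -113.47 [ 0.8 -3.2 -0.4] 3.3 18.55
-113.0 -112.95 [ 2.  -3.5 -0.4] 3.9 18.8
-112.5 -112.44 [ 0.5 -2.6 -1.3] 2.6 19.05
-112.0 -111.93 [ 1.  -3.2 -0.2] 3.4 19.3
-111.5 -111.45 [ 1.2 -2.7 -1. ] 2.9 19.55
-111.0 -110.92 [ 0.9 -2.3 -1. ] 2.5 19.8
-110.5 -110.46 [ 1.1 -3.2 -0.9] 3.4 20.05
-110.0 -109.97 [ 1.6 -2.8  0.4] 3.1 20.3
-109.5 -109.46 [ 0.6 -4.2 -0.7] 4.1 20.55
-109.0 -108.94 [ 1.6 -4.  -0.7] 4.3 20.8
-108.5 -108.45 [-0.1 -3.7 -0.6] 3.6 21.05
-108.0 -107.94 [ 0.8 -3.5 -0.7] 3.5 21.3
-107.5 -107.44 [ 0.8 -3.1 -0.8] 3.2 21.55
-107.0 -106.94 [ 0.7 -2.6 -0.8] 2.7 21.8
-106.5 -106.44 [ 1.  -3.2 -2.1] 3.4 22.05
-106.0 -106.04 [ 1.7 -3.8 -1.3] 4.2 22.3
-105.5 -105.9 [ 2.7 -6.2  0.5] 6.7 22.55
-105.0 -105.78 [ 3.2 -9.   1. ] 9.6 22.8
-104.5 -105.7 [  3.5 -12.9   0.9] 13.4 23.05
```

View pics/scene3c.png

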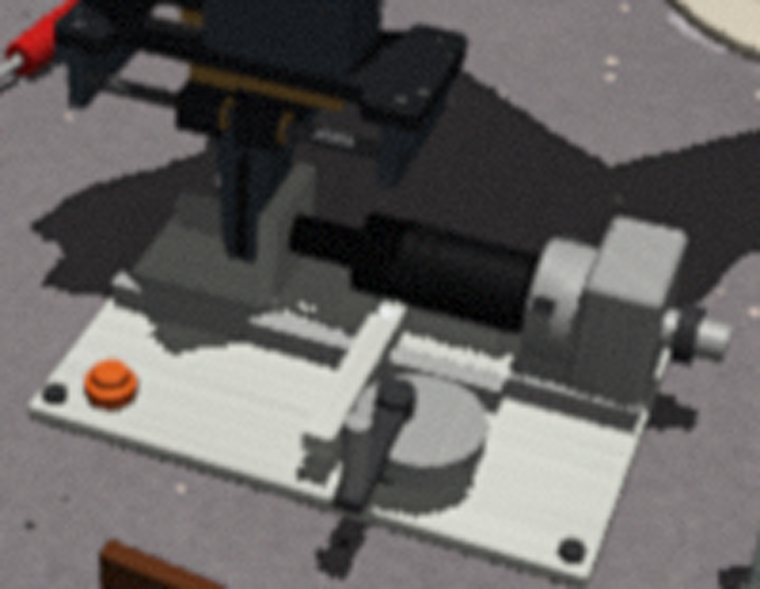

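A hard stop came at 13 N, above the 8 N maximum sliding friction, and the nose is in the socket at crop (525,290). I'll back off and check.

```bash
python3 - <<'E'
from g import *
import cv2
r=R(0,-1)
arm.move_l(F(f,(-140,50,40)),r,feed=.08)
arm.move_l(F(f,(-145,50,180)),r,feed=.2)
arm.move_joints([-73.5,28.3,77.1,0,74.6,-5.5])
for n in("scene","top"):cv2.imwrite(f"pics/{n}4.png",arm.snapshot(n)[:,:,::-1])
print(arm.current_t(),arm.current_force())
a=cv2.imread("pics/scene4.png")[195:320,255:455];cv2.imwrite("pics/scene4c.png",cv2.resize(a,(800,500),interpolation=cv2.INTER_CUBIC))
a=cv2.imread("pics/top4.png")[220:340,225:385];cv2.imwrite("pics/top4c.png",cv2.resize(a,(800,600),interpolation=cv2.INTER_CUBIC))
E
```

```text
26.6167 [-0.37513223 -0.39401679  0.68422105]
```

View pics/scene4c.png

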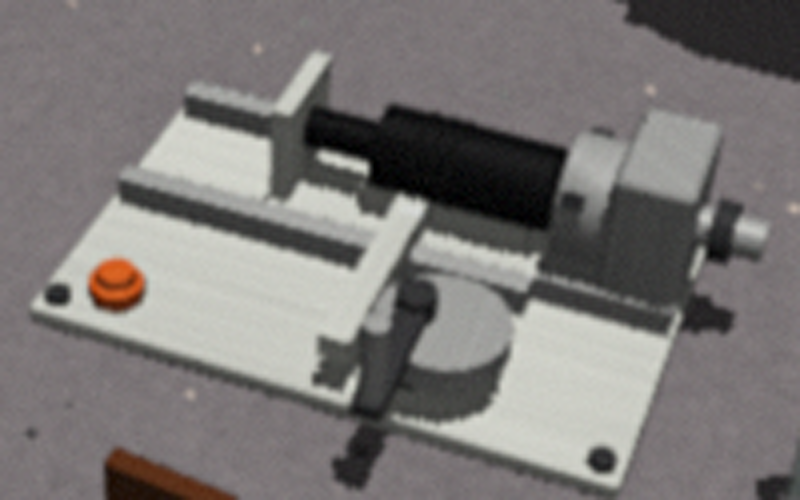

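View pics/top4c.png

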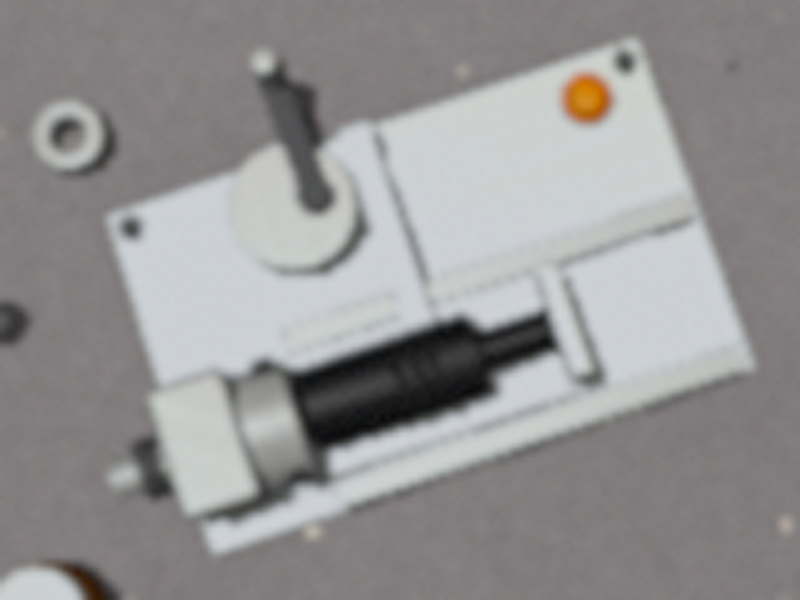

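View pics/top4.png

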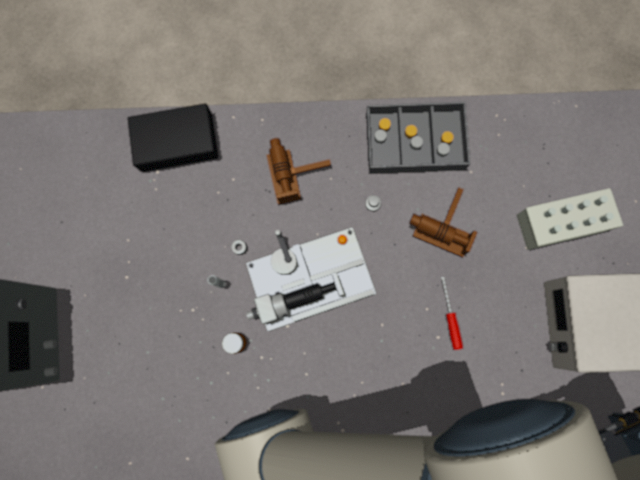

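The nose is in the socket, the lever is low (post at top-crop (264,62)) and the bystanders are at their original pixels. I'll make one numeric check of the slide's position.

```bash
python3 - <<'E'
from g import *
def sx(qs):
    res=lambda p:np.concatenate([proj(q[0],F(f,(p[0]-65,50+w,76)))-q[1:] for q,w in qs])
    return least_squares(res,[-30.]).x[0]
print("before top/scene",sx([(t(662,237),-26),(t(694,345),26)]),sx([(s(183,87),-26),(s(228,28),26)]))
print("after",sx([(t(567,265),-26),(t(603,376),26)]),sx([(s(275,115),-26),(s(319,54),26)]),"home -29.5")
E
```

```text
before top/scene -77.9233213023604 -72.80405053577054
after -34.05494636243828 -26.170221854055 home -29.5
```

```bash
python3 - <<'E'
from rig import arm
print(arm.sign_off(),arm.current_t())
E
```

```text
the job is handed in; nothing more can be done
the job is handed in; nothing more can be done
```

The sensor head is seated in the sampling port: the slide was pushed forward to a hard stop, with the cam left low. I handed the job in at about 27 s of the 48 s allowed; no verdict was reported.

- **Cam:** With the gripper closed, I pushed the lever by its post from about 1.58 rad to low. The images put it at about 0.04 rad, and the slide had not moved at that point.
- **Slide:** I pushed it about 45 mm from behind the push plate. Sliding took about 3–4 N, then the force rose steeply to 13.4 N at the stop. I backed off there, well under the 40 N limit.
- **Last pictures:** The nose is in the socket and the lever is still square to the slide's travel. The bystanders are at their original pixels by eye, and the arm is back near its start pose, clear of everything.

**Checks that disagreed:** The two cameras put the slide at fixture x -34.1 (top) and -26.2 mm (scene). Their mean is -30.1 against home at -29.5, and they already differed by 5 mm before the push. The fingers also stopped about 2 mm further forward than I had predicted, which is about the size of the calibration error. "Fully home" therefore rests mainly on the hard stop, not on the image measurements.

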